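# Stop-button check on a plaster-model trimmer

## Task

Do the daily stop check on the plaster-model trimmer: press its red mushroom button fully in so that it latches, then turn the head clockwise (seen from above) by pushing one of its lobes round with a fingertip until it springs back out, and last press the blue reset button to re-arm the machine. Push only, do not take hold of the button head; leave the green start button and the loose things around the machine alone, and finish with the hand clear.

Things in the scene. Friction and masses are not known exactly. Their poses are not given: they have to be found in the camera images.
- trimmer: cream/grey bench machine, fixed. Its flat control console is 160 (x) by 235 (y) mm, top 85 mm above the bench; joined to its +y side the wheel drum, 285 mm high, wall 245 mm from the console's middle. Origin: bench level under the console's middle; x away from the operator, z up. On top: red stop at the right (-y); blue and green 70 mm apart at the left, either way round, 120 mm from the stop
- stop_top (a point): top centre of the red mushroom head, on its vertical axis, 42 mm above the console when out. The head is a flat dome 48 mm across, 22 mm high, with three finger lobes (66 mm across the tips), on a 24 mm stem in a 36 mm steel collar whose top is 11 mm above the console. The yellow disc under it is 86 mm across
- lobe_a: one of three equal finger lobes, 120 degrees apart, a white dash on each: a radial rib 14 mm wide, 13 mm high, round-ended, standing 9 mm out beyond the dome. Origin: 26 mm from the head's axis, on the rib's middle line, half-way up (28.5 mm above the console when the head is out); x radially outward, z up. Its top is 7 mm below the dome's top. It moves with the head
- lobe_b: the second lobe, as lobe_a
- lobe_c: the third lobe, as lobe_a
- stop_press (a joint): how far the mushroom head is pushed in, m: 0 out, 0.0085 fully in. A spring pushes it out with 5.5 N at the start and 12 N fully in. It latches once pushed past about 0.007 and then stays at about 0.0053 by itself
- stop_twist (a joint): how far the head is turned clockwise seen from above, rad, 0 to 1.3. A light spring (0.025 to 0.09 N m) turns it back to 0 when let go; it cannot turn anticlockwise from 0. Turning the latched head past about 0.7 rad frees the latch and the head springs out
- reset_top (a point): centre of the top of the blue reset button, 28 mm across in a 44 mm steel ring 12 mm high; 18 mm above the console when out
- reset (a joint): how far the reset button is pushed in, m: 0 out, 0.006 fully in at about 5 N; it springs back. It acts from 0.004 on
- start_top (a point): centre of the top of the green start button, same shape; not to be pressed
- start (a joint): how far the start button is pushed in, m: 0 out, 0.006 fully in; it springs back
- jar_center (a point): centre of a white putty jar with a lid, 66 mm across and 62 mm high, standing loose on the bench right (-y) of the console
- model_center (a point): centre of a loose cream stone model of a jaw, about 75 by 56 by 28 mm, lying on the trimmer's work table (table top 124 mm above the bench)
- scoop_center (a point): middle of a loose yellow measuring scoop, 110 mm long, 16 mm high, lying on the bench behind (+x of) the console

How it is judged:
By the outcome, as a careful person would: the job done as asked, in the order asked, and still so for the second after the job is handed in, with the robot touching nothing.
It also fails if it takes over 45 s, if anything falls off the work surface, if the arm or the gripper's body presses on something with over 40 N, if the wrist force passes 120 N, or if a joint passes its speed limit or range.

## Robot

A 6-joint arm with a two-finger parallel gripper is mounted at the origin on the work surface. World frame = base frame: x ahead of the robot, y to its left, z up, the work surface at z = 0. Lengths are in mm, angles in rad, forces in N, time in s.
With the tool pointing down it reaches from about 275 to 750 mm from the base axis. Payload 10.2 kg.
Tool frame: the origin (TCP) lies midway between the tips of the shut fingers; the grasp point (between the pads) lies 19 mm behind it (ctrl.grip_depth is the distance from the TCP to the grasp point, in mm); y points along the fingers, x is the direction in which the jaws open and shut, and the axes are right-handed (so a half turn about y gives the same grasp; the last joint's range is limited). The gripper opens to 85 mm and grips with 20 to 120 N. Pads are 22 mm wide; open, the fingers measure 114 mm over their backs; the gripper's body (76 mm by 85 mm) begins 54 mm behind the grasp point. The pads swing forward as they close: fully open they stand 13 mm farther back than shut.
Start: joints at [-1.419, 0.313, 1.498, -0, 1.331, -0.223], TCP at [192.183, -488.566, 231.294] pointing down, gripper open.
Joint ranges: [-2.94, 2.94], [-0.97, 2.17], [0.19, 2.56], [-1.23, 4.37], [0.02, 3.11], [-2.88, 2.88]. Speed limits (rad/s): [2.39, 2.39, 3.01, 3.14, 3.14, 3.14].

## Interface

Orientations are given as a unit quaternion [w, x, y, z].
In Python, from rig import ctrl gives the robot as it stands. The module is installed in compiled form; this text tells all that it offers.
- The arm moves only by the tool drive_tool, never from a script. Its arguments are lists of equal length, an entry for each row: "gripper": the closure, from 0 (fully open) to 1 (shut); "offset": the shift along the tool's x, y, z in m, a list of three; "turn": the turn about the tool's y in degrees. In form: {"gripper": [gripper, ...], "offset": [[tx, ty, tz], ...], "turn": [turn, ...]}. A call has 1 to 20 rows; each row shifts and turns the commanded pose from where the row before left it, along the tool's axes as they then stand; what a row does not reach is not made up. A row lasts 1/12 s, in which the tool goes at most 41.7 mm and 7.16 degrees, less where a joint would pass 70% of its speed; a pose out of reach is approached as far as the arm can. A call is refused whole if a number of a shift passes 0.0417 or a number of a turn 7.16, either way. A call with a gripper value outside its range is refused whole. The fingers move at their own pace and stop on an object; "force" is the grip in N (left out, the last holds). Time passes only in rows, so rows that do not move let the fingers close. It gives the time, the measured TCP pose, the force and the opening at its end, in the units of the state.
- ctrl.sense(): the state, without advancing time (a new reading comes with each control period).
- ctrl.capture(name): name is "side" or "top" or "wrist"; returns (picture, depth): 420x560x3 uint8, red, green, blue; 420x560 float32, mm along the optical axis (not along the pixel's ray), 0 where there is no reading.
- ctrl.camera_params(name): a dict with "fovy" (degrees; the focal length in pixels is half the picture's height over the tangent of half this angle, whatever the lens; pixels are square), "cx", "cy" (the principal point, pixels), "view" (4x4, takes a point from world to camera coordinates); the wrist camera has in their place "tool_from_camera" (4x4, takes a point from camera to tool coordinates, whose origin is the TCP and whose axes are the tool frame's). Camera axes: x right, y down, z forward; pixel columns grow to the right and rows downward; lengths in mm; the calibration is good to about 2 mm. A picture is of the moment at which its call begins: read the wrist's pose just before it. camera_params takes no time and is no camera call.
- ctrl.finish_job(): hands the job in, once; it reports no verdict.
Trained networks look in the newest picture that a camera, given by its name, has taken for a name from the list of things; names that differ only in an ending like _2 or _b are one class to them, and where a whole thing is asked for, a point or a joint stands for the part that bears it (a point fixed in the world has none). Each returns a list of dicts, best first, with "score" (0 to 1); they miss things now and then, are a little off and sometimes report something else, mostly with a low value. They report only what shows in the picture. A call takes as long as a camera call.
- ctrl.boxes_of(camera, query): "centre" ([x, y, z] in mm, in the coordinates of the camera as it stood for that picture, good to about 4 mm: the middle of the surface that is visible of it).
- ctrl.regions_of(camera, query): "mask" (420x560 bool, what is visible of it).
- ctrl.pinpoint(camera, query): "centre" ([x, y, z] in mm, in the coordinates of the camera as it stood for that picture, good to about 4 mm: a listed point, or the origin of a listed thing).
The state is a dict: "time_s": time; "joints": joint angles; "dq": joint speeds; "tau": joint torques, N m; "eef_pos": TCP position; "ee_rot": TCP orientation; "force": force on the tool from outside, world axes, zero at the start; "wrist_torque": the same for the moment, N m; "grip_width": opening from 0.0 (shut) to 1.0 (fully open).
Only numpy, scipy, OpenCV 4.12 (cv2) and the standard library are available. Lean on these libraries where they do the work, as an engineer would, in place of code of your own. Each camera call takes 0.05 s, during which the arm holds its last target.

## Working session

There is one attempt and no reset: what is moved stays moved. The work goes in short steps, Python scripts to look and compute and a tool call to move; the robot and the scene stay as the last step left them, time stands still between calls to the robot, and variables do not carry over. Pictures are saved under pics/ and viewed, and the job is handed in when it is done.

Besides the shell and the picture viewer there is one more tool, called after "Request:" by a JSON object that holds its "name" and its "arguments". drive_tool: Moves the arm, as the interface text tells. Its arguments: {"type":"object","properties":{"gripper":{"type":"array","items":{"type":"number"}},"offset":{"type":"array","items":{"type":"array","items":{"type":"number"}}},"turn":{"type":"array","items":{"type":"number"}},"force":{"type":"number"}},"required":["gripper","offset","turn"]}

```bash
ls; mkdir -p pics; cat > h.py <<'E'
from rig import ctrl
import numpy as np, cv2
from scipy.spatial.transform import Rotation as R
def cap(n,fn):
    s=ctrl.sense(); p,d=ctrl.capture(n); cv2.imwrite('pics/'+fn,cv2.cvtColor(p,cv2.COLOR_RGB2BGR)); return s,p,d
def tool(s):
    T=np.eye(4); q=s['ee_rot']; T[:3,:3]=R.from_quat([q[1],q[2],q[3],q[0]]).as_matrix(); T[:3,3]=s['eef_pos']; return T
def w_from_cam(n,s=None):
    c=ctrl.camera_params(n)
    if n=='wrist': return tool(s)@np.array(c['tool_from_camera'])
    return np.linalg.inv(np.array(c['view']))
def ap(T,p): return (T@np.r_[p,1])[:3]
E
python3 - <<'E'
from h import *
s=ctrl.sense(); print({k:np.round(v,3) for k,v in s.items()}); print(tool(s).round(3))
for n in ['top','side']:
    s,p,d=cap(n,n+'0.png'); T=w_from_cam(n,s); print(n,T.round(2).tolist())
    for q in ['stop_top','reset_top','start_top','lobe_a','trimmer']:
        for r in ctrl.pinpoint(n,q)[:4]: print(q,round(r['score'],2),ap(T,r['centre']).round(1))
print(ctrl.sense()['time_s'])
E
```

```text
pics
{'time_s': np.float64(0.0), 'joints': array([-1.419,  0.313,  1.498,  0.   ,  1.331, -0.223]), 'dq': array([ 0.   , -0.002,  0.   ,  0.001,  0.001,  0.   ]), 'tau': array([-1.0000e-03, -4.1226e+01, -2.5975e+01, -0.0000e+00,  4.0000e-03,
       -0.0000e+00]), 'eef_pos': array([ 192.146, -488.291,  230.734]), 'ee_rot': array([ 0.585, -0.584,  0.398, -0.398]), 'force': array([ 0.169, -0.37 ,  0.124]), 'wrist_torque': array([0.02 , 0.046, 0.039]), 'grip_width': np.float64(1.003)}
[[ 3.66000e-01 -0.00000e+00  9.31000e-01  1.92146e+02]
 [-9.31000e-01  1.00000e-03  3.66000e-01 -4.88291e+02]
 [-1.00000e-03 -1.00000e+00  0.00000e+00  2.30734e+02]
 [ 0.00000e+00  0.00000e+00  0.00000e+00  1.00000e+00]]
top [[-0.02, -1.0, 0.08, 516.25], [-1.0, 0.02, -0.0, 110.63], [0.0, -0.08, -1.0, 941.01], [0.0, 0.0, 0.0, 1.0]]
stop_top 0.84 [568.2 -85.5 126.3]
reset_top 0.61 [524.2  34.5 107.9]
start_top 0.47 [592.1  45.9 104.6]
lobe_a 0.59 [588.6 -77.3 114.2]
lobe_a 0.55 [ 556.  -111.5  114.3]
lobe_a 0.52 [545.6 -67.6 110.8]
trimmer 0.73 [ 5.695e+02 -2.170e+01  5.000e-01]
side [[0.91, -0.31, 0.27, 350.48], [-0.41, -0.68, 0.61, -443.77], [-0.01, -0.67, -0.75, 772.04], [0.0, 0.0, 0.0, 1.0]]
stop_top 0.75 [562.2 -81.5 125.1]
reset_top 0.52 [524.4  29.8 109.6]
start_top 0.67 [592.9  45.7 107.7]
lobe_a 0.6 [ 562.1 -110.2  112.6]
lobe_a 0.49 [549.3 -65.  114.4]
lobe_a 0.4 [590.  -71.6 112.7]
trimmer 0.89 [568.4 -17.   -3.4]
trimmer 0.52 [698.6  -1.7   6.8]
0.6
```

View pictures.

View pics/top0.png

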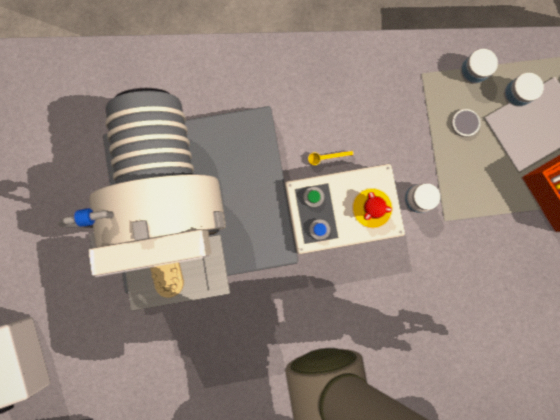

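View pics/side0.png

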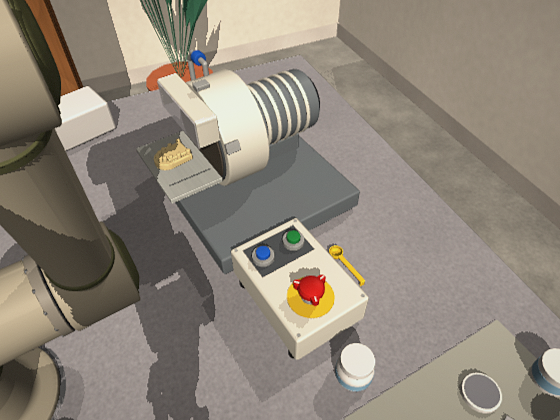

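```bash
python3 - <<'E'
from h import *
print(np.round(ctrl.camera_params('wrist')['tool_from_camera'],3).tolist(), ctrl.camera_params('wrist')['fovy'])
for n in ['top','side']:
    s,p,d=cap(n,n+'1.png'); c=ctrl.camera_params(n); T=w_from_cam(n)
    f=210/np.tan(np.radians(c['fovy']/2))
    hsv=cv2.cvtColor(p,cv2.COLOR_RGB2HSV); H,S,V=[hsv[...,i].astype(int) for i in range(3)]
    vv,uu=np.mgrid[:420,:560]
    P=np.stack([(uu-c['cx'])/f*d,(vv-c['cy'])/f*d,d],-1)@T[:3,:3].T+T[:3,3]
    near=(abs(P[...,0]-565)<110)&(abs(P[...,1]+20)<150)&(P[...,2]>60)
    for nm,m in dict(red=((H<6)|(H>172))&(S>170),yel=(H>18)&(H<30)&(S>180),blue=(H>105)&(H<125)&(S>150),green=(H>55)&(H<90)&(S>130)).items():
        m=m&near; q=P[m]; print(n,nm,len(q),q.mean(0).round(1),q.min(0).round(1),q.max(0).round(1))
        if nm=='red':
            t=q[q[:,2]>q[:,2].max()-3]; print('  top',len(t),t.mean(0).round(1))
    if n=='top': cv2.imwrite('pics/crop.png',cv2.resize(cv2.cvtColor(p[150:270,260:460],cv2.COLOR_RGB2BGR),None,fx=4,fy=4,interpolation=cv2.INTER_CUBIC))
E
```

```text
[[1.0, 0.0, -0.001, 0.975], [0.001, -0.326, 0.945, -142.693], [-0.0, -0.945, -0.326, 84.859], [0.0, 0.0, 0.0, 1.0]] 60.92006963909322
top red 361 [565.5 -80.2 126.8] [ 516.3 -108.2  117.1] [592.5 110.6 941. ]
  top 1 [516.3 110.6 941. ]
top yel 652 [564.5 -76.   93.1] [ 516.3 -123.6   83.4] [606.7 110.6 941. ]
top blue 108 [522.9  33.3 114.4] [512.6  20.9 103.2] [533.6 110.6 941. ]
top green 103 [592.1  43.1 106.9] [581.6  31.5 104.1] [602.9  54.7 110.9]
side red 602 [563.3 -86.6 122. ] [ 540.7 -113.6  107.1] [595.7 -58.  129.5]
  top 66 [565.  -81.5 127.3]
side yel 834 [561.1 -94.5  86.8] [ 524.8 -123.8   83.2] [609.2 -44.9 118.6]
side blue 157 [522.2  30.4 105.1] [509.9  19.5  95.4] [535.1  46.6 109.3]
side green 141 [591.   41.  105.1] [578.6  30.1  95. ] [603.6  55.1 109.1]
```

View pics/crop.png

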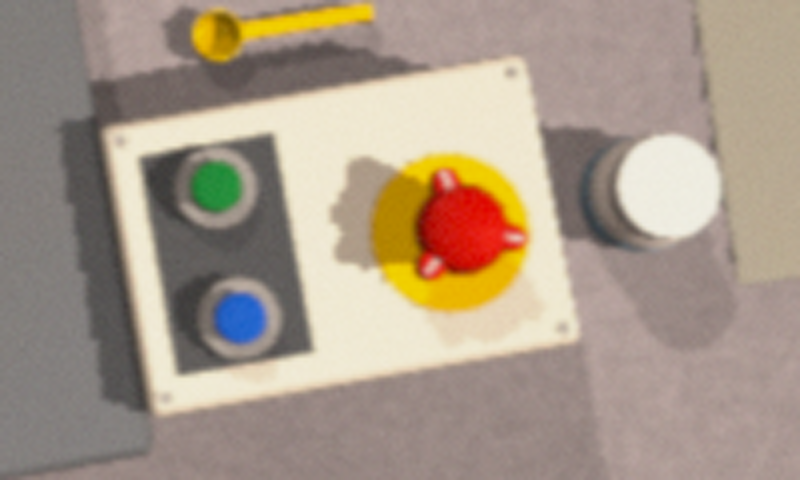

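Request:
{"name": "drive_tool", "arguments": {"gripper": [1, 1, 1, 1, 1, 1, 1, 1, 1, 1, 1, 1, 1, 1, 1, 1], "offset": [[-0.0173, 0, 0.0355], [-0.0173, 0, 0.0355], [-0.0173, 0, 0.0355], [-0.0173, 0, 0.0355], [-0.0173, 0, 0.0355], [-0.0173, 0, 0.0355], [-0.0173, 0, 0.0355], [-0.0173, 0, 0.0355], [-0.0173, 0, 0.0355], [-0.0173, 0, 0.0355], [-0.0173, 0, 0.0355], [-0.0173, 0, 0.0355], [-0.0173, 0, 0.0355], [-0.0173, 0, 0.0355], [0, 0, 0], [0, 0, 0]], "turn": [0, 0, 0, 0, 0, 0, 0, 0, 0, 0, 0, 0, 0, 0, 0, 0]}}

```text
time_s: 2.03
eef_pos: [566.6, -79.8, 230.8]
ee_rot: [-0.585, 0.585, -0.397, 0.397]
force: [-0.4, -0.0, -0.6]
grip_width: 0.001
```

```bash
cat >> h.py <<'E'
def cloud(n,s,p,d):
    c=ctrl.camera_params(n); T=w_from_cam(n,s); f=210/np.tan(np.radians(c['fovy']/2))
    vv,uu=np.mgrid[:420,:560]; d=d.astype(float)
    return np.stack([(uu-c['cx'])/f*d,(vv-c['cy'])/f*d,d],-1)@T[:3,:3].T+T[:3,3]
E
python3 - <<'E'
from h import *
s,p,d=cap('wrist','w1.png'); print(s['time_s'],s['eef_pos'],s['grip_width'],tool(s).round(3)[:3,:3].tolist())
T=w_from_cam('wrist',s)
for q in ['stop_top','lobe_a','reset_top']:
    for r in ctrl.pinpoint('wrist',q)[:3]: print(q,round(r['score'],2),ap(T,r['centre']).round(1))
P=cloud('wrist',s,p,d)
hsv=cv2.cvtColor(p,cv2.COLOR_RGB2HSV); H,S,V=[hsv[...,i].astype(int) for i in range(3)]
m=((H<6)|(H>172))&(S>150)&(abs(P[...,2]-110)<25)&(d>50)
q=P[m]; print(len(q),q.min(0),q.max(0)); t=q[q[:,2]>q[:,2].max()-2.5]; print(t.mean(0),len(t))
m=(H>105)&(H<125)&(S>150)&(d>50)&(abs(P[...,2]-100)<15);q=P[m];print('blue',len(q),q.mean(0),q.min(0),q.max(0))
E
```

```text
2.0333 [566.5752136  -79.81640145 230.75421731] 0.001150420126072466 [[0.369, -0.001, 0.929], [-0.929, 0.0, 0.369], [-0.0, -1.0, -0.001]]
stop_top 0.62 [567.1 -78.3 126.3]
lobe_a 0.58 [546.2 -61.5 114. ]
lobe_a 0.54 [ 562.  -105.9  114.7]
lobe_a 0.52 [593.1 -74.7 117.3]
reset_top 0.7 [523.7  30.6 107.4]
3196 [ 543.46608636 -117.85893084   88.04497322] [600.33457011 -58.72449252 128.84296571]
[569.20285746 -81.71954125 126.86057244] 604
blue 975 [527.19029042  31.65204083 106.4565802 ] [511.66807181  19.23945922  98.37079674] [539.79828546  45.98384534 108.88107967]
```

View pics/w1.png

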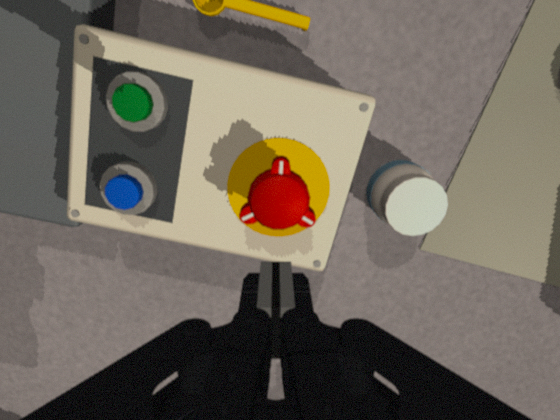

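```bash
python3 - <<'E'
from h import *
s,p,d=cap('wrist','w2.png')
P=cloud('wrist',s,p,d)
T=tool(s); Q=(P-T[:3,3])@T[:3,:3]
m=(d>0)&(d<230)
for y0 in range(-90,8,8):
    k=m&(Q[...,1]>=y0)&(Q[...,1]<y0+8)&(abs(Q[...,0])<70)
    q=Q[k]
    if len(q): print(y0,len(q),q.min(0).round(1),q.max(0).round(1))
hsv=cv2.cvtColor(p,cv2.COLOR_RGB2HSV); H,S,V=[hsv[...,i].astype(int) for i in range(3)]
red=((H<6)|(H>172))&(S>150)&(abs(P[...,2]-117)<13)&(d>50)
h=cv2.morphologyEx(red.astype(np.uint8),cv2.MORPH_CLOSE,np.ones((9,9)))
w=(S<110)&(V>150)&(h>0)&(abs(P[...,2]-118)<12)
n,l,st,c=cv2.connectedComponentsWithStats(w.astype(np.uint8))
for i in range(1,n):
    if st[i,4]>6: print(c[i],st[i,4],P[l==i].mean(0).round(1))
for zz in (126,124,121):
    t=P[red&(P[...,2]>zz)]; print(len(t),(t.min(0)+t.max(0))/2)
# circle fit from dome sphere
t=P[red&(P[...,2]>121)]
A=np.c_[2*t,np.ones(len(t))]; b=(t**2).sum(1); x=np.linalg.lstsq(A,b,rcond=None)[0]; print('sphere',x[:3],np.sqrt(x[3]+x[:3]@x[:3]))
E
```

```text
-90 2019 [-56.6 -87.3  12.9] [ 58.3 -82.   19.7]
-82 9112 [-57.5 -82.    3.7] [ 59.  -74.   19.5]
-74 7556 [-52.1 -74.   -6. ] [ 53.8 -66.   19.2]
-66 5531 [-45.4 -66.  -10.7] [ 47.  -58.   18.1]
-58 7249 [-38.6 -58.  -11.8] [ 40.  -50.   15.6]
-50 2706 [-32.6 -50.  -12. ] [ 34.3 -42.   15.2]
-42 1066 [-16.6 -42.  -10.6] [ 19. -34.  14.]
-34 796 [-12.7 -34.    6.8] [ 14.5 -26.   12.9]
-26 746 [-12.7 -26.    6.9] [ 14.5 -18.   12.8]
-18 660 [-12.8 -18.    6.7] [ 14.5 -10.   12.8]
-10 322 [-11.7 -10.    6.9] [13.7 -2.6 12.6]
[277.67346939 164.26530612] 49 [593.6 -73.8 120.6]
[244.75  213.825] 40 [549.  -64.6 120.6]
[304.56818182 217.11363636] 44 [ 563.  -107.8  120.5]
814 [570.16222056 -82.01482516 127.4450712 ]
1688 [568.69796808 -81.74566041 126.44462867]
2517 [572.30374012 -85.42140049 124.94725937]
sphere [568.85723814 -81.96744641  87.15398099] 40.70259158308037
```

Request:
{"name": "drive_tool", "arguments": {"gripper": [1, 1, 1, 1, 1, 1, 1, 1, 1], "offset": [[0, 0, 0], [0, 0, 0], [0, 0, 0], [0, 0, 0], [0.0015, 0.03, 0], [0, 0.03, 0], [0, 0.03, 0], [0, 0.008, 0], [0, 0, 0]], "turn": [-6.6, -6.6, -6.6, -6.6, 0, 0, 0, 0, 0]}}

```text
time_s: 3.03
eef_pos: [566.0, -82.6, 131.8]
ee_rot: [-0.66, 0.66, -0.256, 0.253]
force: [-0.0, -0.6, 0.7]
grip_width: 0.004
```

Request:
{"name": "drive_tool", "arguments": {"gripper": [1, 1, 1, 1, 1, 1], "offset": [[0, 0.003, 0], [0, 0.003, 0], [0, 0.003, 0], [0, 0.003, 0], [0, 0.002, 0], [0, 0, 0]], "turn": [0, 0, 0, 0, 0, 0]}}

```text
time_s: 3.53
eef_pos: [568.1, -82.7, 121.0]
ee_rot: [-0.66, 0.66, -0.253, 0.255]
force: [-0.3, -0.4, 8.6]
grip_width: -0.001
```

Request:
{"name": "drive_tool", "arguments": {"gripper": [1, 1, 1, 1, 1], "offset": [[0, 0.002, 0], [0, 0.002, 0], [0, 0.002, 0], [0, 0.001, 0], [0, 0, 0]], "turn": [0, 0, 0, 0, 0]}}

```text
time_s: 3.95
eef_pos: [568.6, -82.8, 117.9]
ee_rot: [-0.66, 0.66, -0.252, 0.256]
force: [-11.7, 2.9, 33.8]
grip_width: -0.003
```

Request:
{"name": "drive_tool", "arguments": {"gripper": [1, 1, 1, 1], "offset": [[0, -0.01, 0], [0, -0.025, 0], [0, -0.025, 0], [0, 0, 0]], "turn": [0, 0, 0, 0]}}

```text
time_s: 4.28
eef_pos: [569.2, -82.9, 177.9]
ee_rot: [0.66, -0.66, 0.251, -0.257]
force: [0.6, -0.2, 1.0]
grip_width: 0.0
```

```bash
cat > look.py <<'E'
from h import *
import sys
s,p,d=cap('wrist',sys.argv[1]); print(s['time_s'],s['eef_pos'].round(1) if hasattr(s['eef_pos'],'round') else s['eef_pos'],np.round(s['force'],1),tool(s).round(3)[:3,:3].tolist())
P=cloud('wrist',s,p,d)
hsv=cv2.cvtColor(p,cv2.COLOR_RGB2HSV); H,S,V=[hsv[...,i].astype(int) for i in range(3)]
red=((H<6)|(H>172))&(S>150)&(abs(P[...,2]-115)<17)&(d>50)
h=cv2.morphologyEx(red.astype(np.uint8),cv2.MORPH_CLOSE,np.ones((13,13)))
w=(S<110)&(V>140)&(h>0)&(abs(P[...,2]-115)<15)
n,l,st,c=cv2.connectedComponentsWithStats(w.astype(np.uint8))
q=P[red]; zt=np.percentile(q[:,2],99); print('red top z',zt)
t=q[q[:,2]>zt-4]
A=np.c_[2*t,np.ones(len(t))]; b=(t**2).sum(1); x=np.linalg.lstsq(A,b,rcond=None)[0]; print('sphere',x[:3],np.sqrt(x[3]+x[:3]@x[:3]))
for i in range(1,n):
    if st[i,4]>8: 
        m=P[l==i].mean(0); print(c[i].round(),st[i,4],m.round(1),np.degrees(np.arctan2(m[1]+82,m[0]-568.5)).round(1))
E
python3 look.py w3.png
```

```text
4.2833 [569.2 -82.9 177.9] [ 0.6 -0.2  1. ] [[0.742, 0.009, 0.671], [-0.671, -0.003, 0.742], [0.009, -1.0, 0.004]]
red top z 122.61843427256024
sphere [568.86872045 -81.7348234   81.5614803 ] 41.22434712520599
[293. 192.] 74 [593.5 -74.1 115.4] 17.6
[229. 228.] 60 [548.8 -64.6 115.5] 138.6
[292. 260.] 53 [ 562.9 -108.1  115.3] -102.1
```

View pics/w3.png

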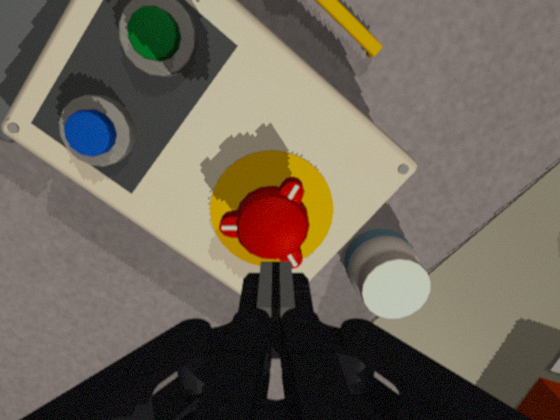

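Request:
{"name": "drive_tool", "arguments": {"gripper": [1, 1, 1, 1, 1, 1, 1], "offset": [[-0.021, 0, -0.013], [-0.021, 0, -0.013], [0, 0, 0], [0, 0.025, 0], [0, 0.025, 0], [0, 0.018, 0], [0, 0, 0]], "turn": [0, 0, 0, 0, 0, 0, 0]}}

```text
time_s: 4.92
eef_pos: [516.9, -72.8, 100.7]
ee_rot: [0.66, -0.66, 0.257, -0.252]
force: [-0.0, -0.2, -1.0]
grip_width: -0.001
```

```bash
python3 look.py w4.png; python3 -c "
from h import *
s,p,d=cap('side','s4.png'); cv2.imwrite('pics/s4c.png',cv2.resize(cv2.cvtColor(p[200:380,200:400],cv2.COLOR_RGB2BGR),None,fx=3,fy=3))"
```

```text
4.9167 [516.9 -72.8 100.7] [-0.  -0.2 -1. ] [[0.741, -0.006, 0.671], [-0.671, 0.002, 0.742], [-0.006, -1.0, -0.002]]
red top z 122.48596143201226
sphere [568.5134205  -81.68877211  81.32258125] 41.41813696882213
[429. 180.] 195 [593.6 -74.1 115.5] 17.5
[321. 237.] 145 [549.3 -65.  115.5] 138.5
[413. 288.] 119 [ 563.1 -107.8  115.5] -101.9
```

View pics/w4.png

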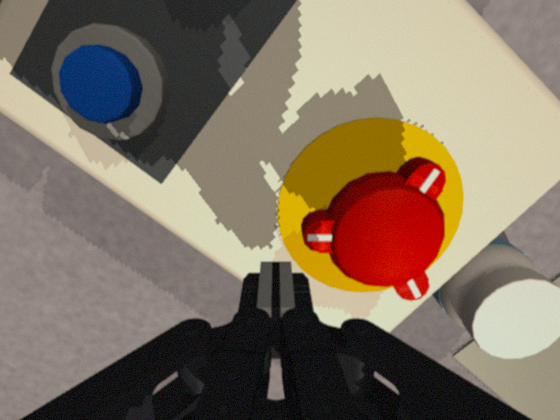

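View pics/s4c.png

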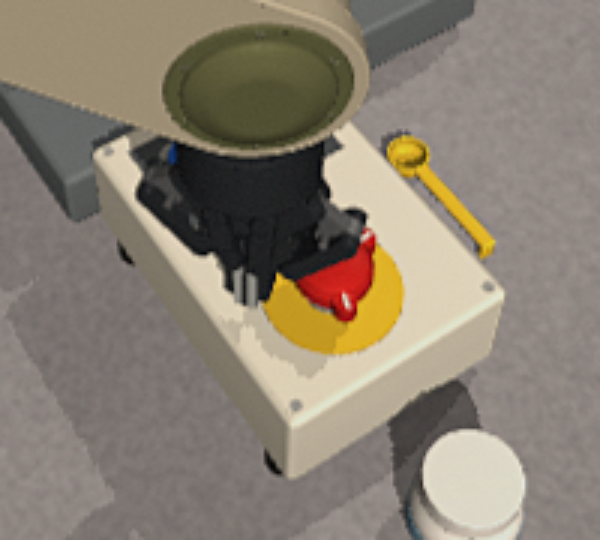

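Request:
{"name": "drive_tool", "arguments": {"gripper": [1, 1, 1, 1, 1, 1, 1], "offset": [[0.004, -0.003, 0], [0, 0, 0.004], [0, 0, 0.004], [-0.0015, 0, 0.0036], [-0.0015, 0, 0.0036], [-0.0015, 0, 0.0036], [0, 0, 0]], "turn": [0, 0, 0, 5, 5, 5, 0]}}

```text
time_s: 5.6
eef_pos: [532.1, -58.8, 107.8]
ee_rot: [0.621, -0.621, 0.339, -0.339]
force: [-1.1, -0.1, 0.1]
grip_width: 0.002
```

```bash
python3 look.py w5.png; cat > rel.py <<'E'
from h import *
s=ctrl.sense(); T=tool(s); print((T[:3,:3].T@(np.array([568,-81.5,s['eef_pos'][2]])-s['eef_pos'])).round(1), s['eef_pos'].round(1), np.degrees(np.arctan2(T[1,2],T[0,2])),s['joints'].round(2))
E
python3 rel.py
```

```text
5.6 [532.1 -58.8 107.8] [-1.1 -0.1  0.1] [[0.541, 0.001, 0.841], [-0.841, -0.0, 0.541], [0.0, -1.0, 0.0]]
red top z 122.57505933797319
sphere [568.54176277 -81.54832338  82.94455749] 39.93059975827116
[397. 196.] 168 [594.3 -77.1 115.6] 10.7
[305. 260.] 140 [551.1 -62.4 115.6] 131.6
[401. 295.] 113 [ 559.8 -107.3  115.6] -109.0
[38.4  0.  18. ] [532.  -59.1 107.7] 33.00531243873456 [-0.33  0.46  1.63 -0.    1.05  0.67]
```

View pics/w5.png

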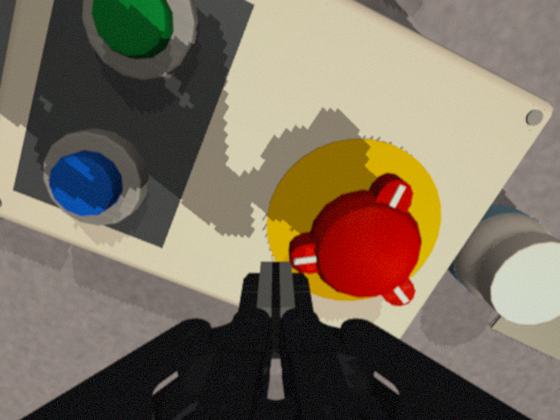

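Request:
{"name": "drive_tool", "arguments": {"gripper": [1, 1, 1, 1, 1, 1], "offset": [[-0.0015, 0.003, 0.0036], [-0.0015, 0, 0.0036], [-0.0015, 0, 0.0036], [-0.0015, 0, 0.0036], [-0.0015, 0, 0.0036], [0, 0, 0]], "turn": [5, 5, 5, 5, 5, 0]}}

```text
time_s: 6.15
eef_pos: [545.5, -45.5, 104.6]
ee_rot: [0.533, -0.533, 0.464, -0.465]
force: [-1.4, 0.7, 1.4]
grip_width: 0.0
```

```bash
python3 look.py w6.png;python3 rel.py
```

```text
6.15 [545.5 -45.5 104.6] [-1.4  0.7  1.4] [[0.137, 0.0, 0.991], [-0.991, -0.0, 0.137], [0.0, -1.0, 0.0]]
red top z 127.46303462040669
sphere [568.84027197 -81.91472943  85.43920016] 42.28977095833381
[407. 204.] 184 [593.9 -89.3 120.6] -15.9
[307. 269.] 155 [561.9 -56.8 120.6] 104.8
[407. 308.] 117 [ 549.6 -100.8  120.5] -135.1
[38.8 -0.  17.4] [545.3 -45.6 104.5] 8.108635193109041 [-0.3   0.49  1.59 -0.    1.06  1.13]
```

Request:
{"name": "drive_tool", "arguments": {"gripper": [1, 1, 1, 1, 1], "offset": [[-0.0015, 0, 0.0036], [-0.0015, 0, 0.0036], [-0.0015, 0, 0.0036], [-0.0015, 0, 0.0036], [0, 0, 0]], "turn": [5, 5, 5, 5, 0]}}

```text
time_s: 6.62
eef_pos: [559.7, -39.8, 104.4]
ee_rot: [-0.445, 0.445, -0.55, 0.55]
force: [-1.9, -0.5, 1.7]
grip_width: 0.001
```

```bash
python3 look.py w7.png;python3 rel.py
```

```text
6.6167 [559.7 -39.8 104.4] [-1.9 -0.5  1.7] [[-0.209, -0.0, 0.978], [-0.978, -0.0, -0.209], [0.0, -1.0, -0.0]]
red top z 127.54990135696515
sphere [568.99001667 -81.93987906  87.3909883 ] 40.47164972376957
[409. 206.] 185 [589.8 -97.8 120.5] -36.7
[308. 269.] 158 [571.3 -56.1 120.6] 83.8
[407. 310.] 119 [544.1 -93.  120.5] -155.7
[39.   0.  16.9] [559.4 -39.8 104.3] -11.841993381220268 [-0.28  0.52  1.55 -0.    1.08  1.5 ]
```

View pics/w7.png

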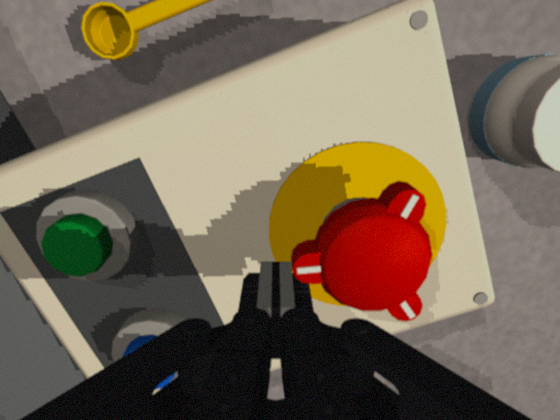

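Request:
{"name": "drive_tool", "arguments": {"gripper": [1, 1, 1, 1, 1, 1, 1, 1], "offset": [[-0.01, 0, 0], [-0.01, 0, 0], [0, -0.03, 0], [0, -0.03, 0], [-0.02, 0, -0.024], [-0.02, 0, -0.024], [0, 0, 0], [0, 0, 0]], "turn": [0, 0, 0, 0, 0, 0, 0, 0]}}

```text
time_s: 7.33
eef_pos: [524.9, 30.7, 164.8]
ee_rot: [-0.446, 0.445, -0.549, 0.549]
force: [0.2, -0.4, -0.2]
grip_width: 0.003
```

```bash
python3 look.py w8.png;python3 - <<'E'
from h import *
s,p,d=cap('wrist','w8b.png'); P=cloud('wrist',s,p,d); T=tool(s)
hsv=cv2.cvtColor(p,cv2.COLOR_RGB2HSV); H,S,V=[hsv[...,i].astype(int) for i in range(3)]
m=(H>105)&(H<125)&(S>150)&(d>50)&(abs(P[...,2]-100)<15);q=P[m];print('blue',len(q),q.mean(0),np.percentile(q,98,axis=0))
t=q[q[:,2]>np.percentile(q[:,2],90)-1.5]; print(len(t),t.mean(0),(t.min(0)+t.max(0))/2, t.max(0)-t.min(0))
print(s['eef_pos'],((t.mean(0)-s['eef_pos'])@T[:3,:3]))
Tw=w_from_cam('wrist',s)
for r in ctrl.pinpoint('wrist','reset_top')[:2]: print(r['score'],ap(Tw,r['centre']))
E
```

```text
7.3333 [524.9  30.7 164.8] [ 0.2 -0.4 -0.2] [[-0.206, 0.001, 0.979], [-0.979, 0.0, -0.206], [-0.0, -1.0, 0.001]]
red top z 127.66270089029588
sphere [568.80613113 -81.87441926  88.11859078] 39.7214590026533
[455.  75.] 123 [593.5 -74.  120.5] 17.7
[525. 123.] 90 [ 562.9 -108.2  120.5] -102.1
[441. 166.] 100 [548.8 -64.6 120.6] 138.5
blue 1492 [527.1459384   32.30691585 106.56111124] [538.72109293  44.27505048 108.18182478]
1162 [526.0140106   32.44753799 107.07028598] [525.60707174  32.53717695 107.70379425] [26.33914716 26.06979593  2.98413889]
[525.4706927   29.88078661 164.62047699] [-2.61696476 57.55045785 -0.064723  ]
0.84 [524.90420508  33.85869413 105.68672422]
```

View pics/w8.png

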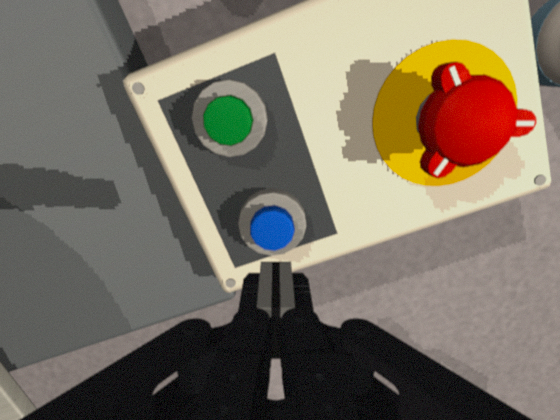

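Request:
{"name": "drive_tool", "arguments": {"gripper": [1, 1, 1, 1, 1], "offset": [[-0.003, 0, 0], [0, 0.025, 0], [0, 0.025, 0], [0, 0, 0], [0, 0, 0]], "turn": [0, 0, 0, 0, 0]}}

```text
time_s: 7.9
eef_pos: [525.7, 31.9, 113.9]
ee_rot: [0.444, -0.445, 0.551, -0.549]
force: [0.2, 0.7, 0.0]
grip_width: -0.004
```

Request:
{"name": "drive_tool", "arguments": {"gripper": [1, 1, 1, 1, 1], "offset": [[0, 0.003, 0], [0, 0.003, 0], [0, 0.003, 0], [0, 0, 0], [0, 0, 0]], "turn": [0, 0, 0, 0, 0]}}

```text
time_s: 8.32
eef_pos: [526.4, 31.9, 105.9]
ee_rot: [-0.445, 0.444, -0.55, 0.55]
force: [0.6, -0.4, 2.2]
grip_width: 0.001
```

Request:
{"name": "drive_tool", "arguments": {"gripper": [1, 1, 1, 1, 1], "offset": [[0, 0.002, 0], [0, 0.002, 0], [0, 0.002, 0], [0, 0, 0], [0, 0, 0]], "turn": [0, 0, 0, 0, 0]}}

```text
time_s: 8.73
eef_pos: [526.4, 31.9, 100.8]
ee_rot: [-0.445, 0.444, -0.549, 0.551]
force: [-3.1, -0.3, 15.8]
grip_width: -0.003
```

Request:
{"name": "drive_tool", "arguments": {"gripper": [1, 1, 1, 1, 1, 1, 1], "offset": [[0, -0.01, 0], [0, -0.03, 0], [0, -0.035, 0], [0, -0.035, 0], [0, 0, -0.03], [0, 0, 0], [0, 0, 0]], "turn": [0, 0, 0, 0, 0, 0, 0]}}

```text
time_s: 9.32
eef_pos: [495.8, 38.7, 209.4]
ee_rot: [0.444, -0.445, 0.55, -0.55]
force: [0.4, 0.0, -0.1]
grip_width: -0.002
```

```bash
python3 look.py w9.png; python3 - <<'E'
from h import *
s,p,d=cap('wrist','w9b.png'); P=cloud('wrist',s,p,d)
hsv=cv2.cvtColor(p,cv2.COLOR_RGB2HSV); H,S,V=[hsv[...,i].astype(int) for i in range(3)]
for n,a,b in (('blue',105,125),('green',50,90)):
    m=(H>a)&(H<b)&(S>130)&(d>50)&(abs(P[...,2]-100)<15);q=P[m];print(n,len(q),np.percentile(q,95,axis=0))
cap('top','t9.png')
E
```

```text
9.3167 [495.8  38.7 209.4] [ 0.4  0.  -0.1] [[-0.21, -0.0, 0.978], [-0.978, 0.0, -0.21], [-0.0, -1.0, -0.0]]
red top z 127.72528196696867
sphere [568.81574861 -81.82558708  89.67615101] 38.23532701338757
[429.  21.] 89 [593.5 -74.  120.4] 17.8
[490.  63.] 76 [ 562.9 -108.1  120.3] -102.2
[419. 102.] 76 [548.8 -64.6 120.5] 138.5
blue 1148 [536.91642494  43.54391003 108.00992056]
green 1423 [604.7587426   53.68899975 108.09047371]
```

View pics/w9.png

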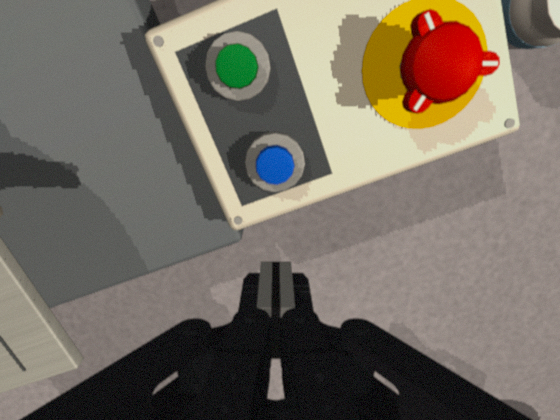

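View pics/t9.png

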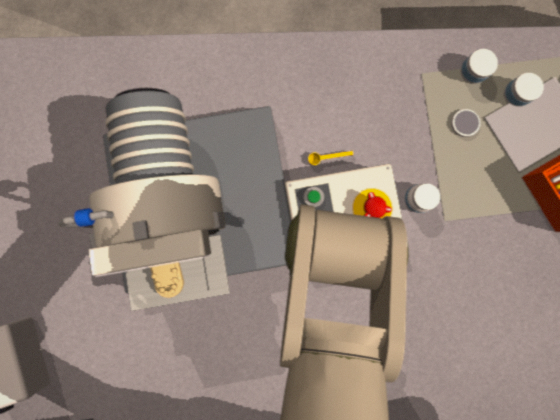

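```bash
python3 -c "
from rig import ctrl
print(ctrl.finish_job())"
```

```text
the job is handed in; nothing more can be done
None
```

The stop check is done in the order asked and handed in at about 9.5 s, with the hand clear about 100 mm above the console.

- **Stop pressed:** I pressed the red mushroom with the shut fingertips until it bottomed out, at about 34 N. Afterwards the wrist camera showed the head 5 mm low, so it had latched.
- **Stop turned out:** I pushed one lobe clockwise with the fingertips, without gripping, to about 0.95 rad. The head sprang out along the way. One picture showed it already out at about 0.6 rad, earlier than the stated 0.7, so I carried on past 0.9 to be sure. After I backed off, it stayed out at its first height, with the lobes back at their first angles.
- **Reset pressed:** I pressed the blue button through about 6 mm until the force reached 15.8 N, well above the 5 N for fully in. It then sprang back level with the green button.

In the last pictures the stop head is out and untwisted. The green button was never touched, and the jar, model and scoop are where they started. No force near the limits was reported, and no check failed. The blue button's travel was judged from force and height only, because the fingers hid it while pressing.

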